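# Drop the drill jig's pin into the hidden pilot hole

### The arm

A 7-joint arm with a two-finger parallel gripper is mounted at the origin on the work surface. World frame = base frame: x ahead of the robot, y to its left, z up, the work surface at z = 0. Lengths are in m, angles in rad, forces in N, time in s.
With the tool pointing down it reaches from about 0.4 to 0.875 m from the base axis. Payload 19.3 kg.
Tool frame: the origin (TCP) lies on the centre line of the jaws, within the pads' length; the fingertips stand 14 mm ahead of it and the grasp point (between the pads) lies 5 mm behind it; y points along the fingers, x is the direction in which the jaws open and shut, and the axes are right-handed (so a half turn about y gives the same grasp; the last joint's range is limited). The gripper opens to 85 mm and grips with 20 to 120 N. Pads are 22 mm wide; open, the fingers measure 114 mm over their backs; the gripper's body (76 mm by 85 mm) begins 54 mm behind the grasp point. The pads swing forward as they close: fully open they stand 13 mm farther back than shut.
Start: joints at [-1.364, 0.521, -0.036, 1.599, 0.021, 1.021, -0.113], TCP at [0.171, 0.601, 0.245] pointing down, gripper open.
Joint ranges: [-2.91, 2.91], [-0.3, 2.13], [-1.5, 1.42], [0.17, 2.43], [-1.26, 4.41], [0.16, 1.93], [-2.52, 2.52]. Speed limits (rad/s): [1.89, 1.89, 2.39, 2.39, 3.01, 3.01, 3.01].

### API

Orientations are given as [roll, pitch, yaw] about the fixed x, y, z axes, in that order (R = Rz(yaw) Ry(pitch) Rx(roll)).
In Python, from workcell import monitor, grab_frame, workorder gives the robot as it stands.
- The arm moves only by the tool drive_tool, never from a script. Its argument "steps" is one flat list of numbers, 5 for each row, row after row: the finger opening in mm, from 0 to 85.4, then the shift along the world's x, y, z in mm, then the turn about the world's z in degrees. In form: [fingers, tx, ty, tz, twist, fingers, tx, ty, tz, twist, ...]. A call has exactly 5 rows; each row shifts and turns the commanded pose from where the row before left it; what a row does not reach is not made up. A row lasts 1/12 s, in which the tool goes at most 41.7 mm and 7.16 degrees, less where a joint would pass 70% of its speed; a pose out of reach is approached as far as the arm can. A call is refused whole if a number of a shift passes 41.7 or a number of a turn 7.16, either way. A call with a gripper value outside its range is refused whole. The fingers move at their own pace and stop on an object; "grip_force" is the grip in N (left out, the last holds). Time passes only in rows, so rows that do not move let the fingers close, or fill a call up. It gives the time, the measured TCP pose, the force and the opening at its end, in the units of the state.
- monitor.observe(): the state, without advancing time (a new reading comes with each control period).
- grab_frame(name): name is "scene" or "top"; returns a dict with "frame" (480x640x3 uint8, red, green, blue), "vertical_fov" (degrees; the focal length in pixels is half the picture's height over the tangent of half this angle, whatever the lens; pixels are square), "cx", "cy" (the principal point, pixels), "k1" (the pictures are not rectified: a ray, as slopes to the right and down, at radius r is drawn at 1 + k1 r^2 times it, then the intrinsics apply), "xyz" and "orientation" of the camera in the world. Camera axes: x right, y down, z forward; pixel columns grow to the right and rows downward; lengths in m; the calibration is good to about 2 mm. A picture is of the moment at which its call begins. There is no depth.
- workorder.job_done(): hands the job in, once; it reports no verdict.
The state is a dict: "clock": time; "qpos": joint angles; "qd": joint speeds; "joint_efforts": joint torques, N m; "position": TCP position; "tool_rot": TCP orientation; "force": force on the tool from outside, world axes, zero at the start; "moment": the same for the moment, N m; "grip_width": finger opening in m.
Only numpy, scipy, OpenCV 4.12 (cv2) and the standard library are available. Lean on these libraries where they do the work, as an engineer would, in place of code of your own. Each camera call takes 0.05 s, during which the arm holds its last target. There are 200 camera calls.

### The job

Two drill jigs lie on their boards; on one of them the steel pin is already down in the pilot hole of the workpiece beneath, on the other the knob still stands up clear of the post because the pin has missed the hole. Feel for that hidden hole by sliding the jig about on its board in small widening sweeps, without lifting the jig off the board, until the pin drops fully home; leave both jigs flat with both pins home. Leave the plaster cup and the wooden offcut where they are.

Things in the scene. Friction and masses are not known exactly. Their poses are not given: they have to be found in the camera images.
- one_grip (a point): Loose drill jig: plywood base 130 x 130 x 12 mm, on its middle a square post 40 x 40 mm, 56 mm tall (top 68 mm above the base's underside). The point is on the post's axis 52 mm above the underside, a good place to grip; x and y square to the post's faces, z up. It lies flat on a fixed waxed board 190 x 190 x 34 mm (friction about 0.3). Jig with pin 0.4 to 0.7 kg.
- one_pin (a joint): How far (m) the pin of the first jig has dropped. Steel rod 16 mm across, 0.12 to 0.2 kg, free in the post's axis, falls by its own weight; flat knob on top 32 mm across, 8 mm thick. 0: knob's underside 17 mm above the post; about 0.003: foot on the workpiece beside the hole, knob 14 mm clear of the post; 0.017: home, knob on the post, jig can no longer slide.
- two_grip (a point): The other drill jig, exactly like the first; read the pins to tell which jig is still up; which one is on the left varies. Each board has a 64 mm square opening under the jig, into which the pin's foot hangs 14 mm and rides on a workpiece inside; it starts near the middle, so that a jig with its pin up slides about 20 mm every way before the pin meets the opening's edge.
- two_pin (a joint): The same for the second jig. The blind hole in each workpiece is 19.5 mm wide, 16 mm deep, hidden under the jig. Where the pin is up, the hole lies up to 16 mm from the pin's axis in any direction, different every time and not to be seen: passing within about 1.5 mm of its middle lets the pin drop.
- cup_mid (a point): Plastic cup of set plaster with a stirring stick, 72 mm wide, 75 mm tall, the stick to about 145 mm; the point is at its centre, half-way up. A bystander.
- strip: Wooden offcut 160 x 22 x 20 mm lying along its own x; origin at the centre of its underside. A bystander.

How it is judged:
By the outcome, as a careful person would: the job done as asked, in the order asked, and still so for the second after the job is handed in, with the robot touching nothing.
It also fails if it takes over 51 s, if anything falls off the work surface, if the arm or the gripper's body presses on something with over 40 N, if the wrist force passes 120 N, or if a joint passes its speed limit or range.

## Working session

There is one attempt and no reset: what is moved stays moved. The work goes in short steps, Python scripts to look and compute and a tool call to move; the robot and the scene stay as the last step left them, time stands still between calls to the robot, and variables do not carry over. Pictures are saved under pics/ and viewed, about 8 in all and at most 12, crops included, and the job is handed in when it is done.

Besides the shell and the picture viewer there is one more tool, called after "Call:" as name(argument=value, ...), one argument or row to a line, values as JSON. drive_tool: Moves the arm, as the interface text tells. Its arguments: {"type":"object","properties":{"steps":{"type":"array"},"grip_force":{"type":"number"}},"required":["steps"]}

```bash
mkdir -p pics
cat > h.py <<'E'
import numpy as np, cv2
from scipy.spatial.transform import Rotation as R
from workcell import monitor, grab_frame, workorder
def Rm(o):
    o=np.array(o,float)
    return o if o.shape==(3,3) else R.from_euler('xyz',o).as_matrix()
def K(f):
    fl=240/np.tan(np.radians(f["vertical_fov"])/2)
    return fl
def ray(f,u,v):
    fl=K(f); d=np.array([(u-f["cx"])/fl,(v-f["cy"])/fl]); s=d.copy()
    for _ in range(30): s=d/(1+f["k1"]*(s@s))
    return Rm(f["orientation"])@np.array([s[0],s[1],1])
def onz(f,u,v,z):
    d=ray(f,u,v); c=np.array(f["xyz"]); return c+d*(z-c[2])/d[2]
def proj(f,p):
    q=Rm(f["orientation"]).T@(np.array(p)-f["xyz"]); s=q[:2]/q[2]; s=s*(1+f["k1"]*(s@s))
    return s*K(f)+[f["cx"],f["cy"]]
def save(f,n): cv2.imwrite(n,f["frame"][:,:,::-1])
E
python3 - <<'E'
from h import *
for n in("scene","top"):
    f=grab_frame(n); save(f,f"pics/{n}0.png"); print(n,{k:v for k,v in f.items() if k!="frame"})
print(monitor.observe())
E
```

```text
scene {'vertical_fov': 44.753665981346124, 'cx': 309.5104448113271, 'cy': 240.92663981656122, 'k1': -0.190208938088951, 'xyz': array([ 0.83644355, -0.56505564,  0.75406421]), 'orientation': array([-2.36849639,  0.00332056,  0.48484512])}
top {'vertical_fov': 51.27200925616931, 'cx': 319.0398774841327, 'cy': 242.9289425340728, 'k1': -0.06857862957104634, 'xyz': array([ 0.36809316, -0.02426206,  0.78339259]), 'orientation': array([-2.95398553,  0.01602277, -1.55508935])}
{'clock': 0.1, 'qpos': array([-1.36420607,  0.52196309, -0.03632071,  1.59996301,  0.02118809,
        1.02108549, -0.11276679]), 'qd': array([ 5.32373895e-04, -1.47902798e-03, -1.80827350e-04,  6.00671440e-04,
       -5.16125255e-05, -6.06361562e-04, -1.12638144e-03]), 'joint_efforts': array([ 1.87941499e-03, -9.28484988e+01,  1.98362812e+00, -3.70523679e+01,
        1.82056054e-02,  5.51475881e-03, -2.53871463e-05]), 'position': array([0.17074614, 0.60092008, 0.24477364]), 'tool_rot': array([-1.57086177e+00,  1.03235882e-03,  1.29401643e+00]), 'force': array([0.22675432, 0.59989899, 0.01294955]), 'moment': array([0.05754018, 0.03568122, 0.01596022]), 'grip_width': 0.08516840558087051}
```

View pics/scene0.png

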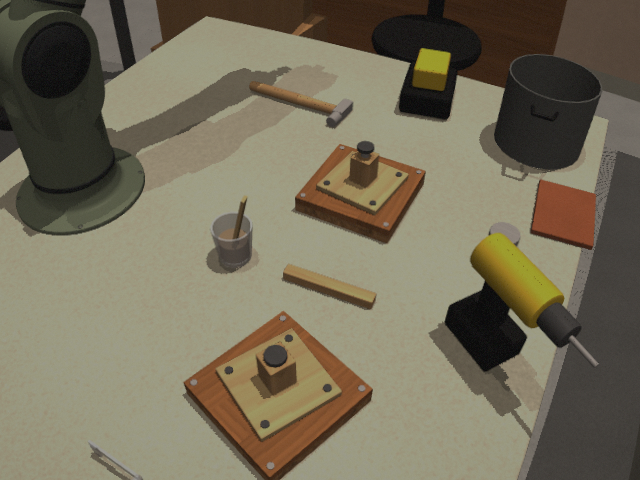

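View pics/top0.png

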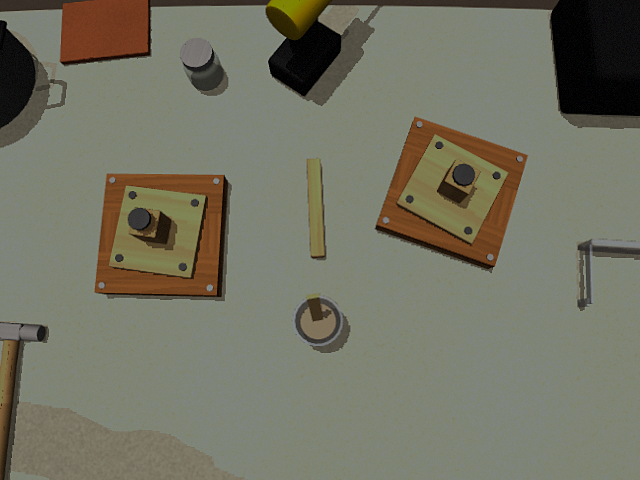

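Run:
```python
from h import *
f=grab_frame("top"); s=grab_frame("scene")
hsv=cv2.cvtColor(f["frame"],cv2.COLOR_RGB2HSV)
for n,(x0,y0,x1,y1) in dict(left=(90,165,235,305),right=(370,110,535,275)).items():
    c=hsv[y0:y1,x0:x1]
    for lab,lo,hi,z in(("board",(0,110,30),(30,255,255),.034),("ply",(17,60,95),(32,165,255),.046)):
        m=cv2.inRange(c,lo,hi); m=cv2.morphologyEx(m,cv2.MORPH_OPEN,np.ones((3,3)))
        cs=max(cv2.findContours(m,0,2)[0],key=cv2.contourArea)
        hull=cv2.convexHull(cs)[:,0]+[x0,y0]
        P=np.array([onz(f,*p,z)[:2] for p in hull.astype(float)])*1000
        print(n,lab,cv2.minAreaRect(P.astype(np.float32)))
    m=(c[...,2]<75).astype(np.uint8)*255
    for k in cv2.findContours(m,0,2)[0]:
        if 30<cv2.contourArea(k): 
            (u,v),sz,a=cv2.minAreaRect(k);u+=x0;v+=y0
            print(' dark',round(u),round(v),np.round(sz),[np.round(onz(f,u,v,z)[:2]*1000).tolist() for z in (.046,.110,.124)])
a=cv2.resize(s["frame"][125:215,300:430],None,fx=4,fy=4,interpolation=2)
b=cv2.resize(s["frame"][330:420,210:340],None,fx=4,fy=4,interpolation=2)
cv2.imwrite("pics/crop.png",np.clip(np.vstack([a,b])[:,:,::-1]*1.5,0,255)[:600])
cv2.imwrite("pics/crop.png",np.clip(np.hstack([a[:,:400],b[:,80:480][:,:400]])[:,:,::-1].astype(float)*1.5,0,255))
```

```text
left board ((523.0050048828125, 237.52490234375), (190.3896026611328, 191.92047119140625), 89.62989807128906)
left ply ((505.25677490234375, 240.0078582763672), (128.47702026367188, 88.81432342529297), 83.08454132080078)
 dark 182 266 [7. 7.] [[469.0, 194.0], [460.0, 175.0], [459.0, 171.0]]
 dark 118 258 [7. 7.] [[481.0, 294.0], [472.0, 267.0], [470.0, 260.0]]
 dark 156 233 [30. 40.] [[520.0, 239.0], [507.0, 216.0], [504.0, 211.0]]
 dark 141 220 [23. 26.] [[541.0, 264.0], [526.0, 239.0], [523.0, 234.0]]
 dark 194 202 [7. 7.] [[569.0, 183.0], [551.0, 165.0], [548.0, 161.0]]
 dark 194 245 [35. 94.] [[502.0, 179.0], [491.0, 161.0], [488.0, 157.0]]
 dark 132 194 [7. 7.] [[581.0, 281.0], [562.0, 255.0], [558.0, 249.0]]
 dark 192 265 [ 85. 170.] [[472.0, 180.0], [463.0, 162.0], [461.0, 158.0]]
right board ((595.5137939453125, -216.95269775390625), (190.2133026123047, 197.24754333496094), 70.67675018310547)
right ply ((594.2409057617188, -212.2703094482422), (129.31869506835938, 121.07054138183594), 61.11166000366211)
 dark 468 230 [6. 7.] [[531.0, -234.0], [517.0, -216.0], [513.0, -212.0]]
 dark 434 248 [124.   6.] [[503.0, -182.0], [491.0, -168.0], [488.0, -165.0]]
 dark 433 224 [86.  3.] [[539.0, -183.0], [524.0, -169.0], [521.0, -166.0]]
 dark 409 199 [7. 6.] [[578.0, -147.0], [560.0, -136.0], [556.0, -134.0]]
 dark 496 175 [6. 6.] [[618.0, -282.0], [597.0, -260.0], [592.0, -255.0]]
 dark 463 175 [22. 22.] [[618.0, -231.0], [596.0, -213.0], [592.0, -210.0]]
 dark 456 185 [30. 32.] [[601.0, -219.0], [580.0, -202.0], [576.0, -198.0]]
 dark 438 145 [6. 7.] [[666.0, -195.0], [640.0, -180.0], [635.0, -177.0]][ WARN:0@2.977] global loadsave.cpp:1063 imwrite_ Unsupported depth image for selected encoder is fallbacked to CV_8U.
```

View pics/crop.png

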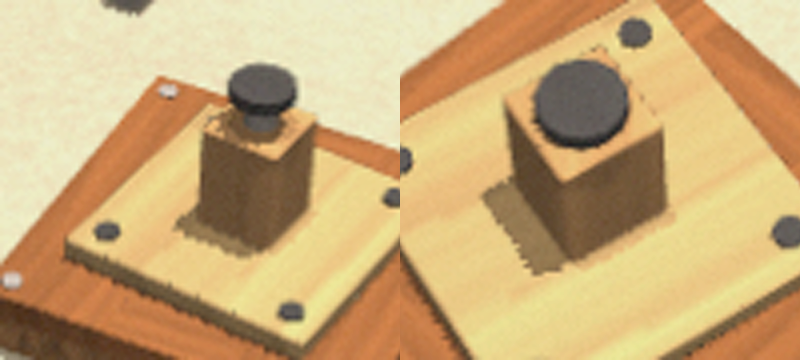

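The far jig in the scene view, at y>0 (crop left: knob clear of the post with the rod visible), is the one that's up. The other jig's knob sits on its post. The target post is at about (525, 238) mm with its faces at 83.2°, so the tool turns +9.1°.

Call:
drive_tool(
  steps=[85,27,-28,-4,0.7,85,27,-28,-4,0.7,85,27,-28,-4,0.7,85,27,-28,-4,0.7,85,27,-28,-4,0.7],
  grip_force=20,
)

```text
clock: 0.62
position: [0.3068, 0.4596, 0.2251]
tool_rot: [-1.571, 0.0, 1.356]
force: [1.1, 0.9, -0.7]
grip_width: 0.0849
```

Call:
drive_tool(
  steps=[85,27,-28,-4,0.7,85,27,-28,-4,0.7,85,27,-28,-4,0.7,85,27,-28,-4,0.7,85,27,-28,-4,0.7],
)

```text
clock: 1.03
position: [0.4418, 0.3196, 0.2052]
tool_rot: [-1.571, -0.0, 1.417]
force: [-0.1, 0.8, 0.5]
grip_width: 0.0856
```

Call:
drive_tool(
  steps=[85,28,-28,-4,0.7,85,28,-28,-4,0.7,85,28,-27,-4,0.7,85,0,0,0,0,85,0,0,0,0],
)

```text
clock: 1.45
position: [0.526, 0.2359, 0.1928]
tool_rot: [-1.571, 0.001, 1.449]
force: [-0.3, 0.2, 0.3]
grip_width: 0.0849
```

Run:
```python
from h import *
o=monitor.observe();print(o["clock"],o["position"],np.degrees(o["tool_rot"]),o["force"],o["qpos"])
f=grab_frame("scene");save(f,"pics/s1.png")
# knob by triangulation: top view pixel (141,220) from first picture; scene knob
g=cv2.cvtColor(f["frame"],cv2.COLOR_RGB2GRAY)
for z in(.046,.102,.124): print(z,proj(f,[.525,.238,z]))
```

```text
1.45 [0.52600019 0.23593747 0.19276213] [-8.99843398e+01  5.30817163e-02  8.30097980e+01] [-0.31247295  0.23944725  0.30982595] [-0.52959938  0.50648221  0.00676969  1.78307989 -0.0035963   0.85281927
  0.9274828 ]
0.046 [362.67917293 178.7602978 ]
0.102 [364.4648192  155.25377156]
0.124 [365.19090035 145.57425802]
```

View pics/s1.png

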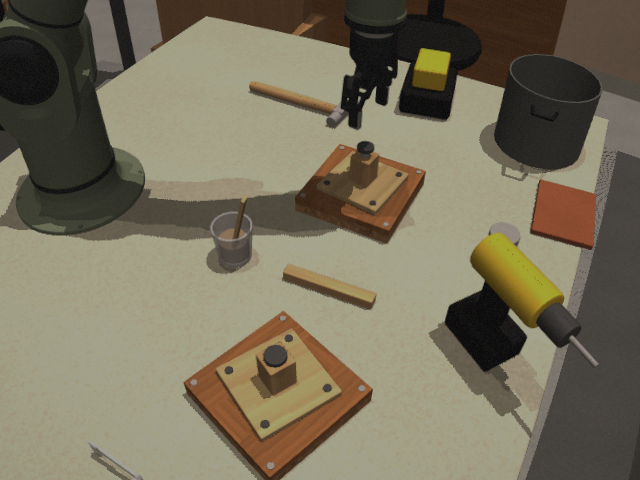

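The gripper is above the upper jig, and its knob at (365,147) matches my estimate, so I'll descend to TCP z of about 81 mm and close.

Call:
drive_tool(
  steps=[85,-1,2,-25,0.2,85,0,0,-25,0,85,0,0,-25,0,85,0,0,-25,0,85,0,0,-12,0],
)

```text
clock: 1.92
position: [0.522, 0.2411, 0.0789]
tool_rot: [-1.568, 0.001, 1.458]
force: [0.7, -0.2, 0.1]
grip_width: 0.0851
```

Call:
drive_tool(
  steps=[50,0,0,0,0,42,0,0,0,0,36,0,0,0,0,36,0,0,0,0,36,0,0,0,0],
)

```text
clock: 2.33
position: [0.5245, 0.2407, 0.0828]
tool_rot: [-1.573, -0.001, 1.456]
force: [-2.4, 0.5, 8.6]
grip_width: 0.0394
```

Call:
drive_tool(
  steps=[36,0,0,0,0,36,0,0,0,0,36,0,0,0,0,36,0,0,0,0,36,0,0,0,0],
)

```text
clock: 2.75
position: [0.5245, 0.2407, 0.0828]
tool_rot: [-1.573, -0.001, 1.456]
force: [-1.1, 0.3, 8.8]
grip_width: 0.0397
```

Run:
```python
import numpy as np
from h import *
o=monitor.observe();print(o["clock"],o["position"],o["force"],o["moment"],o["grip_width"])
# spiral: pitch 2.3, step 2.4
p=2.3;b=p/2/np.pi;th=1.0;pts=[(0,0)]
pts=[(0,0)]
while b*th<17.2:
    r=b*th; pts.append((r*np.cos(th),r*np.sin(th))); th+=2.4/np.hypot(max(r,1.2),b)
P=np.round(np.array(pts),1); D=np.round(np.diff(P,axis=0),1)
print(len(D))
for i in range(0,len(D),5): print(i//5,[f"{a:g},{c:g}" for a,c in D[i:i+5]], P[min(i+5,len(D))])
f=grab_frame("scene");cv2.imwrite("pics/s2.png",cv2.resize(f["frame"][60:220,270:450,::-1],None,fx=3,fy=3,interpolation=2))
```

```text
2.75 [0.52446602 0.24069205 0.08281014] [-1.13904266  0.32685405  8.82978694] [-0.12490587  0.35527041 -0.04483129] 0.0396562787881041
168
0 ['0.2,0.3', '-1.2,-0.1', '1.2,-2', '2,1.5', '-0.6,2.4'] [1.6 2.1]
1 ['-2.3,0.8', '-2.1,-1.3', '-0.6,-2.4', '1,-2.1', '2.2,-1.1'] [-0.2 -4. ]
2 ['2.4,0.4', '1.8,1.7', '0.6,2.3', '-0.6,2.3', '-1.7,1.8'] [2.3 4.5]
3 ['-2.3,0.7', '-2.4,-0.4', '-2,-1.4', '-1.1,-2.2', '-0.2,-2.4'] [-5.7 -1.2]
4 ['0.8,-2.2', '1.7,-1.8', '2.2,-1', '2.4,-0.1', '2.3,0.9'] [ 3.7 -5.4]
5 ['1.8,1.6', '1.1,2.1', '0.3,2.4', '-0.5,2.3', '-1.3,2.1'] [5.1 5.1]
6 ['-1.9,1.5', '-2.3,0.8', '-2.4,0', '-2.3,-0.7', '-1.9,-1.4'] [-5.7  5.3]
7 ['-1.5,-2', '-0.7,-2.3', '-0.1,-2.4', '0.6,-2.3', '1.3,-2'] [-6.1 -5.7]
8 ['1.9,-1.6', '2.1,-1', '2.4,-0.3', '2.4,0.3', '2.2,1'] [ 4.9 -7.3]
9 ['1.9,1.5', '1.4,1.9', '0.8,2.3', '0.2,2.4', '-0.4,2.4'] [8.8 3.2]
10 ['-1,2.1', '-1.6,1.9', '-1.9,1.4', '-2.3,0.9', '-2.4,0.3'] [-0.4  9.8]
11 ['-2.3,-0.3', '-2.3,-0.9', '-2,-1.3', '-1.6,-1.8', '-1.1,-2.2'] [-9.7  3.3]
12 ['-0.6,-2.3', '0,-2.4', '0.5,-2.4', '1,-2.1', '1.6,-1.9'] [-7.2 -7.8]
13 ['1.8,-1.5', 
[... 822 characters left out ...]
', '-1.5,-1.9', '-1.2,-2.1'] [-13.6   5.8]
25 ['-0.8,-2.3', '-0.5,-2.3', '0,-2.4', '0.3,-2.4', '0.7,-2.3'] [-13.9  -5.9]
26 ['1.1,-2.1', '1.3,-2', '1.7,-1.7', '1.9,-1.5', '2.2,-1.1'] [ -5.7 -14.3]
27 ['2.3,-0.8', '2.3,-0.4', '2.4,0', '2.4,0.3', '2.3,0.7'] [  6.  -14.5]
28 ['2.2,1.1', '1.9,1.3', '1.8,1.7', '1.5,1.8', '1.2,2.1'] [14.6 -6.5]
29 ['0.8,2.3', '0.5,2.3', '0.2,2.4', '-0.2,2.4', '-0.6,2.3'] [15.3  5.2]
30 ['-0.8,2.3', '-1.3,2.1', '-1.5,1.8', '-1.7,1.7', '-2,1.3'] [ 8.  14.4]
31 ['-2.2,1.1', '-2.2,0.7', '-2.4,0.4', '-2.4,0.1', '-2.4,-0.3'] [-3.6 16.4]
32 ['-2.3,-0.7', '-2.2,-0.9', '-2.1,-1.3', '-1.8,-1.5', '-1.6,-1.8'] [-13.6  10.2]
33 ['-1.4,-2', '-1,-2.2', '-0.8,-2.2'] [-16.8   3.8]
```

View pics/s2.png

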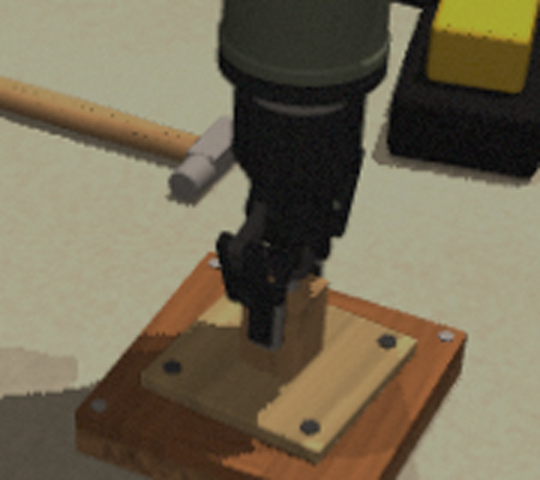

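Holding at 39.7 mm with about 9 N of down force, so the jig is pressed onto the board. Vertical compliance is about 4 N/mm. I'll ease the down force by 1 mm and start the spiral.

Call:
drive_tool(
  steps=[36,0.2,0.3,1,0,36,-1.2,-0.1,0,0,36,1.2,-2,0,0,36,2,1.5,0,0,36,-0.6,2.4,0,0],
)

```text
clock: 3.22
position: [0.5262, 0.2416, 0.0828]
tool_rot: [-1.572, 0.0, 1.455]
force: [0.1, -3.2, 7.6]
grip_width: 0.0397
```

Call:
drive_tool(
  steps=[36,-2.3,0.8,0,0,36,-2.1,-1.3,0,0,36,-0.6,-2.4,0,0,36,1,-2.1,0,0,36,2.2,-1.1,0,0],
)

```text
clock: 3.63
position: [0.5232, 0.2366, 0.0828]
tool_rot: [-1.571, -0.001, 1.457]
force: [-4.5, 2.4, 10.1]
grip_width: 0.0396
```

Call:
drive_tool(
  steps=[36,2.4,0.4,0,0,36,1.8,1.7,0,0,36,0.6,2.3,0,0,36,-0.6,2.3,0,0,36,-1.7,1.8,0,0],
)

```text
clock: 4.05
position: [0.5268, 0.2442, 0.0828]
tool_rot: [-1.572, 0.0, 1.455]
force: [2.5, -2.5, 6.9]
grip_width: 0.0397
```

Call:
drive_tool(
  steps=[36,-2.3,0.7,0,0,36,-2.4,-0.4,0,0,36,-2,-1.4,0,0,36,-1.1,-2.2,0,0,36,-0.2,-2.4,0,0],
)

```text
clock: 4.47
position: [0.5182, 0.2396, 0.0828]
tool_rot: [-1.572, -0.001, 1.457]
force: [0.6, 4.8, 6.4]
grip_width: 0.0395
```

Following well, with friction forces only (about 5 N). Continuing.

Call:
drive_tool(
  steps=[36,0.8,-2.2,0,0,36,1.7,-1.8,0,0,36,2.2,-1,0,0,36,2.4,-0.1,0,0,36,2.3,0.9,0,0],
)

```text
clock: 4.88
position: [0.5271, 0.2346, 0.0828]
tool_rot: [-1.57, 0.0, 1.456]
force: [-5.3, -2.1, 13.8]
grip_width: 0.0397
```

Call:
drive_tool(
  steps=[36,1.8,1.6,0,0,36,1.1,2.1,0,0,36,0.3,2.4,0,0,36,-0.5,2.3,0,0,36,-1.3,2.1,0,0],
)

```text
clock: 5.3
position: [0.5296, 0.2447, 0.0828]
tool_rot: [-1.572, 0.0, 1.456]
force: [1.3, -4.1, 6.8]
grip_width: 0.0399
```

Call:
drive_tool(
  steps=[36,-1.9,1.5,0,0,36,-2.3,0.8,0,0,36,-2.4,0,0,0,36,-2.3,-0.7,0,0,36,-1.9,-1.4,0,0],
)

```text
clock: 5.72
position: [0.5185, 0.2459, 0.0828]
tool_rot: [-1.572, -0.001, 1.457]
force: [2.2, 2.1, 4.8]
grip_width: 0.0399
```

Call:
drive_tool(
  steps=[36,-1.5,-2,0,0,36,-0.7,-2.3,0,0,36,-0.1,-2.4,0,0,36,0.6,-2.3,0,0,36,1.3,-2,0,0],
)

```text
clock: 6.13
position: [0.5175, 0.2351, 0.0828]
tool_rot: [-1.571, -0.001, 1.457]
force: [-2.1, 4.5, 8.1]
grip_width: 0.0395
```

Call:
drive_tool(
  steps=[36,1.9,-1.6,0,0,36,2.1,-1,0,0,36,2.4,-0.3,0,0,36,2.4,0.3,0,0,36,2.2,1,0,0],
)

```text
clock: 6.55
position: [0.5284, 0.2326, 0.0828]
tool_rot: [-1.57, 0.0, 1.456]
force: [-4.8, -2.6, 12.9]
grip_width: 0.0396
```

Call:
drive_tool(
  steps=[36,1.9,1.5,0,0,36,1.4,1.9,0,0,36,0.8,2.3,0,0,36,0.2,2.4,0,0,36,-0.4,2.4,0,0],
)

```text
clock: 6.97
position: [0.5331, 0.2427, 0.0828]
tool_rot: [-1.572, 0.0, 1.455]
force: [0.9, -4.2, 10.0]
grip_width: 0.0397
```

Call:
drive_tool(
  steps=[36,-1,2.1,0,0,36,-1.6,1.9,0,0,36,-1.9,1.4,0,0,36,-2.3,0.9,0,0,36,-2.4,0.3,0,0],
)

```text
clock: 7.38
position: [0.524, 0.25, 0.0828]
tool_rot: [-1.572, -0.001, 1.456]
force: [3.8, -0.8, 5.5]
grip_width: 0.0394
```

Call:
drive_tool(
  steps=[36,-2.3,-0.3,0,0,36,-2.3,-0.9,0,0,36,-2,-1.3,0,0,36,-1.6,-1.8,0,0,36,-1.1,-2.2,0,0],
)

```text
clock: 7.8
position: [0.5175, 0.2477, 0.0842]
tool_rot: [-1.579, -0.008, 1.458]
force: [18.4, 25.3, 7.6]
grip_width: 0.0401
```

It's caught: the jig stopped at (517.5, 247.7) with about 31 N lateral while the command went on. I'll back off the overshoot.

Call:
drive_tool(
  steps=[36,1.5,2,0,0,36,1.5,2,0,0,36,0.5,0.5,0,0,36,0,0,0,0,36,0,0,0,0],
)

```text
clock: 8.22
position: [0.5184, 0.2489, 0.083]
tool_rot: [-1.573, -0.002, 1.457]
force: [3.7, 5.2, 5.8]
grip_width: 0.0398
```

Run:
```python
from h import *
o=monitor.observe();print(o["position"],o["tool_rot"],o["force"],o["moment"])
f=grab_frame("scene");t=grab_frame("top")
a=cv2.resize(f["frame"][90:230,290:430,::-1],None,fx=2.8,fy=2.8,interpolation=2)
b=cv2.resize(t["frame"][170:310,90:230,::-1],None,fx=2.8,fy=2.8,interpolation=2)
cv2.imwrite("pics/s3.png",np.hstack([a,b]))
```

```text
[0.51840409 0.24894107 0.08296303] [-1.57272212 -0.00195321  1.45687429] [3.74595212 5.21920497 5.77593473] [ 0.69731498 -0.72639845  0.10939725]
```

View pics/s3.png

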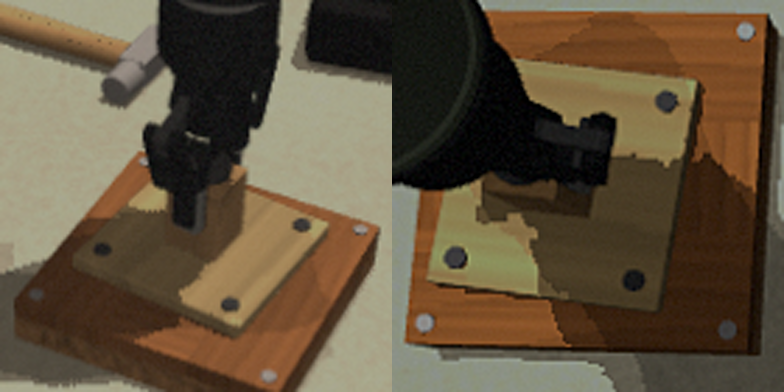

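The jig is flat and the knob is hidden by the gripper. I'll relax the residual push, open, rise and look.

Call:
drive_tool(
  steps=[36,0.6,0.9,0,0,36,0,0,0,0,36,0,0,0,0,60,0,0,0,0,85,0,0,0,0],
)

```text
clock: 8.73
position: [0.5179, 0.2487, 0.0822]
tool_rot: [-1.57, 0.0, 1.456]
force: [0.2, 0.2, -0.5]
grip_width: 0.0625
```

Call:
drive_tool(
  steps=[85,0,0,0,0,85,0,0,0,0,85,0,0,0,0,85,0,0,0,0,85,0,0,0,0],
)

```text
clock: 9.15
position: [0.5182, 0.2489, 0.0822]
tool_rot: [-1.571, 0.0, 1.456]
force: [-0.2, 0.4, 0.5]
grip_width: 0.0854
```

Call:
drive_tool(
  steps=[85,0,0,10,0,85,0,0,25,0,85,0,0,35,0,85,0,0,35,0,85,0,0,35,0],
)

```text
clock: 9.57
position: [0.5179, 0.2487, 0.2246]
tool_rot: [-1.571, -0.0, 1.456]
force: [0.3, -0.2, 0.6]
grip_width: 0.0849
```

Run:
```python
from h import *
o=monitor.observe();print(o["clock"],o["position"],o["force"])
f=grab_frame("scene")
a=cv2.resize(f["frame"][120:220,290:430,::-1],None,fx=4,fy=4,interpolation=2)
b=cv2.resize(f["frame"][325:425,205:345,::-1],None,fx=4,fy=4,interpolation=2)
cv2.imwrite("pics/s4.png",cv2.convertScaleAbs(np.hstack([a[:,100:460],b[:,60:480]]),alpha=1.5))
```

```text
9.5667 [0.51791496 0.24867423 0.22464744] [ 0.27273339 -0.21406629  0.58073271]
```

View pics/s4.png

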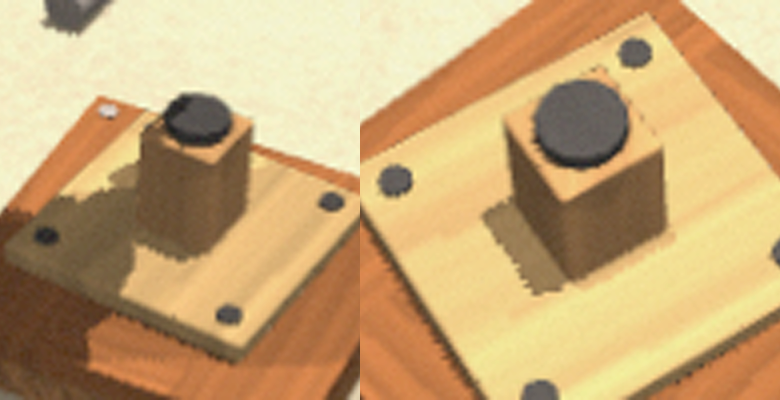

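Both knobs now sit directly on their posts, with no rod showing at the left jig. Both jigs are flat and the arm is clear, so I'm handing in.

```bash
python3 -c "
from workcell import workorder
print(workorder.job_done())"
```

```text
the job is handed in; nothing more can be done
None
```

Both pins are home, and the job was handed in at about 9.6 s on the robot's clock. The camera showed the left jig (y > 0) was the one with its pin up. I gripped its post at 20 N and slid it on the board in a widening spiral, with light down-pressure throughout. About 10–11 mm out from the start it caught, and the push reached about 31 N sideways.

**At the catch:** the tool rose 1.4 mm and tilted by about 0.5°, so the jig may have tipped very slightly. I backed off at once; the tool came back almost level and the picture showed the jig flat.

**Last checks:** after releasing and rising, the scene picture shows both knobs resting on their posts and both jigs flat. The tool was clear at about zero force. I judged the pin's drop from that picture and did not measure it in millimetres. The arm's path stayed clear of the cup and the offcut, but I did not re-measure their positions at the end.

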